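# Nest the blue stirrer pulleys hub up, hub down, hub up in their tray

### The arm

A 6-joint arm with a two-finger parallel gripper is mounted at the origin on the work surface. World frame = base frame: x ahead of the robot, y to its left, z up, the work surface at z = 0. Lengths are in m, angles in rad, forces in N, time in s.
With the tool pointing down it reaches from about 0.35 to 0.775 m from the base axis. Payload 5.5 kg.
Tool frame: the origin (TCP) lies at the very end of the fingers, on their centre line; the grasp point (between the pads) lies 19 mm behind it (env.grip_point_offset is the distance from the TCP to the grasp point, in m); z points along the fingers, y is the line along which they close (so a half turn about z gives the same grasp; the last joint's range is limited). The gripper opens to 85 mm and grips with 20 to 120 N. Pads are 22 mm wide; open, the fingers measure 114 mm over their backs; the gripper's body (76 mm by 85 mm) begins 54 mm behind the grasp point. The pads swing forward as they close: fully open they stand 13 mm farther back than shut.
Start: joints at [-1.339, 0.313, 0.046, 1.304, 0, 1.431], TCP at [0.209, -0.536, 0.208] pointing down, gripper open.
Joint ranges: [-2.76, 2.76], [-0.86, 1.69], [-1.03, 1.26], [-2.2, 2.34], [-1.47, 1.5], [-3.14, 3.14]. Speed limits (rad/s): [2.57, 2.57, 3.14, 3.14, 3.14, 3.14].

### API

Orientations are given as a unit quaternion [w, x, y, z].
In Python, from workcell import sensors, imaging, workorder, env gives the robot as it stands.
- The arm moves only by the shell command python3 -m handwheel 'ROWS' [FORCE]. ROWS is JSON, a list of rows, each a list of 5 numbers: the shift along the tool's x, y, z in mm, then the turn about the tool's z in rad, then the opening, from 0 (shut) to 1 (fully open). A call has 1 to 8 rows; each row is the pose to reach, as a shift and turn from the pose commanded when the call began, along the tool's axes at that moment; what a row does not reach only later rows make up. A row lasts 1/10 s, in which the tool goes at most 50 mm and 8.59 degrees, less where a joint would pass 70% of its speed; a pose out of reach is approached as far as the arm can. A call with a gripper value outside its range is refused whole. The fingers move at their own pace and stop on an object; FORCE is the grip in N (left out, the last holds). Time passes only in rows, so rows that repeat a pose let the fingers close. It gives the time, the measured TCP pose, the force, the opening and the grip force at its end, in the units of the state.
- sensors.get_state(): the state, without advancing time (a new reading comes with each control period).
- imaging.read_camera(name): name is "scene" or "side" or "wrist"; returns a dict with "color" (420x560x3 uint8, blue, green, red), "z_map" (420x560 float32, m along the optical axis (not along the pixel's ray), 0 where there is no reading), "fx", "fy", "cx", "cy" (pixels), "xyz" and "rotation" of the camera in the world. Camera axes: x right, y down, z forward; pixel columns grow to the right and rows downward; lengths in m; the calibration is good to about 2 mm. A picture is of the moment at which its call begins.
- workorder.hand_in(): hands the job in; it is judged then, once.
The state is a dict: "clock": time; "joint_pos": joint angles; "qvel": joint speeds; "tau": joint torques, N m; "tcp_pos": TCP position; "orientation": TCP orientation; "wrist_force": force on the tool from outside, world axes, zero at the start; "ft_torque": the same for the moment, N m; "finger_gap": finger opening in m; "grip_force": force on a finger pad.
Only numpy, scipy, OpenCV 4.12 (cv2) and the standard library are available. Lean on these libraries where they do the work, as an engineer would, in place of code of your own. Each camera call takes 0.05 s, during which the arm holds its last target. There are 200 camera calls.

### The job

Pack the two loose blue pulleys into the grey tray beside the blue one already there, so that the three stand tight in one row along the yellow line: hub up, hub down, hub up. The hub-up pulley goes at the free end of the line, and the hub-down one nests between the two, upright with its hub standing on the tray floor and its brim overlapping the brims of both neighbours.

Things in the scene. Friction and masses are not known exactly. Their poses are not given: they have to be found in the camera images.
- tray: Shallow grey tray fixed to the bench, 130 mm (its x) by 230 mm (its y), rim 14 mm high and 6 mm thick. A yellow line along its y axis marks the row in which the pulleys stand. Origin: centre of the underside; z up; the inner floor is 6 mm above the origin.
- pulley_packed: Blue hat-shaped pulley already standing loose in the tray with its hub up, on the yellow line near the tray's -y end. Brim: disc 66 mm across, 10 mm thick; bare steel hub 26 mm across, 36 mm long; 46 mm in all; 0.2 to 0.33 kg. Origin: centre of the brim's underside, on the tray floor; z up towards the hub's end.
- pulley_hub_up: Loose blue pulley on the bench, hub up (steel stub above a blue disc). Brim: disc 66 mm across, 10 mm thick; bare steel hub 26 mm across, 36 mm long; 46 mm in all; 0.2 to 0.33 kg. Origin: centre of the brim's underside; z up; the hub spans 10 to 46 mm above it. A red one of the same shape is not wanted.
- pulley_hub_down: Loose blue pulley standing upside down on the bench, brim on top (from above a plain blue disc with a small dark bore mark). Brim: disc 66 mm across, 10 mm thick; bare steel hub 26 mm across, 36 mm long; 46 mm in all; 0.2 to 0.33 kg. Origin: centre of the hub's end it stands on; z up; brim 36 to 46 mm above it, to be gripped across its edge. A red one of the same shape is not wanted.
Not all that is in view belongs to the job. What is shaped like the pulley_hub_down but orange is not meant. What is shaped like the pulley_hub_up but turquoise is not meant.

How it is judged:
At the end, for the whole second after the job is handed in: All three blue pulleys upright (0.1 rad) on the tray floor (within 4 mm) and at rest, each within 18 mm of the yellow line and 100 mm of the tray's centre, the packed one still in the -y half; the hub-down one's centre less than 66 mm from each other one's, so its brim overlaps both (x of pulley_packed in the frame of tray between -0.018 and 0.018 m and y of pulley_packed in the frame of tray between -0.1 and 0.1 m and z of each of pulley_packed, pulley_hub_up, pulley_hub_down in the frame of tray below 0.01 m and angle between each of pulley_packed, pulley_hub_up, pulley_hub_down's own z axis and vertical below 0.1 rad and linear speed of each of pulley_packed, pulley_hub_up, pulley_hub_down below 0.02 m/s and angular speed of each of pulley_packed, pulley_hub_up, pulley_hub_down below 0.3 rad/s and x of pulley_hub_up in the frame of tray between -0.018 and 0.018 m and y of pulley_hub_up in the frame of tray between -0.1 and 0.1 m and x of pulley_hub_down in the frame of tray between -0.018 and 0.018 m and y of pulley_hub_down in the frame of tray between -0.1 and 0.1 m and horizontal distance between each of pulley_packed, pulley_hub_up and pulley_hub_down below 0.066 m and y of pulley_packed in the frame of tray below 0 m); the robot touches nothing.
It also fails if it takes over 51 s, if anything falls off the work surface, if the arm or the gripper's body presses on something with over 40 N, if the wrist force passes 120 N, or if a joint passes its speed limit or range.

## Working session

There is one attempt and no reset: what is moved stays moved. The work goes in short steps, Python scripts to look and compute and a shell command to move; the robot and the scene stay as the last step left them, time stands still between calls to the robot, and variables do not carry over. Pictures are saved under pics/ and viewed, at most 10 in all, crops included, and the job is handed in when it is done.

```bash
ls; mkdir -p pics; cat > h.py <<'E'
import numpy as np, cv2
from workcell import sensors, imaging, workorder, env
def grab(n):
    return imaging.read_camera(n)
def pts(c):
    h,w=c['z_map'].shape; u,v=np.meshgrid(np.arange(w),np.arange(h)); z=c['z_map']
    P=np.stack([(u-c['cx'])/c['fx']*z,(v-c['cy'])/c['fy']*z,z],-1)
    return P@R(c).T+np.array(c['xyz'])
def R(c):
    r=np.array(c['rotation'],float)
    if r.size==9: return r.reshape(3,3)
    from scipy.spatial.transform import Rotation as Q
    return Q.from_quat([r[1],r[2],r[3],r[0]]).as_matrix()
def ray(c,u,v,z):
    d=R(c)@np.array([(u-c['cx'])/c['fx'],(v-c['cy'])/c['fy'],1]); o=np.array(c['xyz'])
    return o+d*(z-o[2])/d[2]
E
python3 - <<'E'
from h import *
for n in ['scene','side']:
    c=grab(n); cv2.imwrite(f'pics/{n}0.png',c['color']); np.savez(f'{n}0.npz',**c); print(n,c['xyz'],c['rotation'],c['fx'])
print(sensors.get_state())
E
```

```text
pics
scene [ 0.82177393 -0.33021546  0.68342848] [-0.23725252  0.84928002  0.45498422 -0.12419359] 424.34737618421565
side [ 0.42479054 -0.74451219  0.44034714] [-0.49274831  0.86714521 -0.06511926  0.03190242] 381.12879770643525
{'clock': 0.1, 'joint_pos': array([-1.33863231e+00,  3.13949230e-01,  4.50875939e-02,  1.30360729e+00,
       -2.01474982e-06,  1.43119136e+00]), 'qvel': array([ 1.04876919e-03,  4.40071823e-05,  3.80827761e-03, -4.56048907e-04,
       -4.58154847e-04, -8.39757653e-04]), 'tau': array([ 1.90896426e-03, -4.81726098e+01,  2.99243546e+01,  1.28018091e-02,
       -1.14571258e-04, -3.76708840e-06]), 'tcp_pos': array([ 0.20874855, -0.53523337,  0.20708242]), 'orientation': array([-8.35355504e-04,  9.82772824e-01,  1.84815794e-01, -3.96959337e-05]), 'wrist_force': array([ 0.38424289, -0.43632651, -0.10165405]), 'ft_torque': array([0.02303053, 0.02996398, 0.03615763]), 'grip_force': 0.0, 'finger_gap': 0.08564709357823806}
```

View pics/scene0.png

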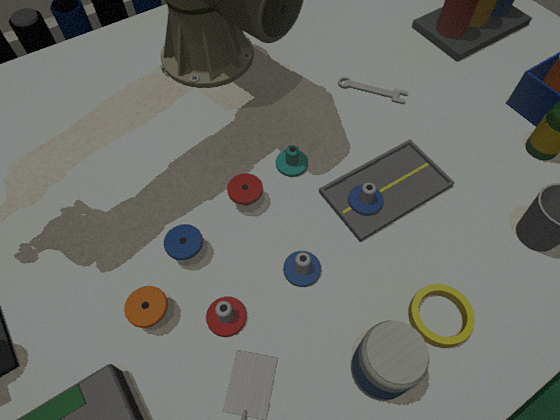

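The picture shows two candidates for each loose pulley.
- Hub-down shape: blue (183,241), red (245,188), orange (146,306). The blue one is meant.
- Hub-up shape: blue (302,266), red (226,316), turquoise (291,160). The blue one is meant.
- The packed one is at (366,198) in the tray, and the free end of the line is to the upper right.

I'll confirm with a crop and measure.

```bash
cat > m.py <<'E'
from h import *
def blobs(c,zlist_fn=None):
    hsv=cv2.cvtColor(c['color'],cv2.COLOR_BGR2HSV); P=pts(c)
    m=cv2.inRange(hsv,(105,110,40),(125,255,255))
    m=cv2.morphologyEx(m,cv2.MORPH_OPEN,np.ones((3,3),np.uint8))
    n,l,s,ce=cv2.connectedComponentsWithStats(m)
    return hsv,P,[(i,s[i],ce[i],l==i) for i in range(1,n) if s[i][4]>150]
E
python3 - <<'E'
from m import *
for n in ['scene','side']:
    c=dict(np.load(f'{n}0.npz'))
    hsv,P,B=blobs(c)
    print(n)
    for i,s,ce,mk in B:
        p=P[mk]; zt=np.percentile(p[:,2],80)
        q=p[abs(p[:,2]-zt)<.004]
        (x,y),r=cv2.minEnclosingCircle((q[:,:2]*1000).astype(np.float32))
        if r<60: print('blue',ce.round(),s[4],'ztop %.3f'%zt,'xy',round(x,1),round(y,1),'r',round(r,1))
    ym=cv2.inRange(hsv,(22,120,80),(32,255,255))
    nn,l,s,ce=cv2.connectedComponentsWithStats(ym)
    for i in range(1,nn):
        if s[i][4]>20:
            p=P[l==i]; print('yellow',ce[i].round(),s[i][4],(p.mean(0)*1000).round(1))
            z=p[:,:2]-p[:,:2].mean(0); print('   dir',np.linalg.svd(z,full_matrices=False)[2][0], np.ptp(z@np.linalg.svd(z,full_matrices=False)[2][0]))
    # tray: dark low-sat region about packed pulley
    z=P[...,2]; g=((hsv[...,1]<60)&(hsv[...,2]<125)&(z>.003)&(z<.022)).astype(np.uint8)
    nn,l,s,ce=cv2.connectedComponentsWithStats(g)
    for i in range(1,nn):
        if s[i][4]>800:
            p=P[l==i]; r=p[p[:,2]>.011]; print('grey',ce[i].round(),s[i][4],cv2.minAreaRect((p[:,:2]*1000).astype(np.float32)))
    if n=='scene':
        cv2.imwrite('pics/crop0.png',cv2.resize(c['color'][130:340,110:470],None,fx=2.2,fy=2.2,interpolation=cv2.INTER_CUBIC))
E
```

```text
scene
blue [543.  97.] 510 ztop 0.083 xy 573.5 480.9 r 28.7
blue [364. 201.] 474 ztop 0.017 xy 543.6 46.2 r 32.3
blue [182. 241.] 944 ztop 0.047 xy 451.0 -283.6 r 32.2
blue [292. 270.] 285 ztop 0.011 xy 586.9 -139.7 r 29.1
blue [312. 272.] 206 ztop 0.011 xy 602.6 -124.2 r 27.7
yellow [403. 177.] 149 [541.7 146.2   7. ]
   dir [-0.0198464  -0.99980304] 0.1278177341521352
yellow [347. 210.] 25 [539.5   5.9   7.1]
   dir [ 0.04200905 -0.99911723] 0.021537523083390603
yellow [442. 315.] 1283 [786.2   2.2  24.6]
   dir [ 0.15837782 -0.98737858] 0.3864391730975012
grey [470.  32.] 2177 ((263.808837890625, 620.3057861328125), (267.7269592285156, 180.97901916503906), 89.4465560913086)
grey [208.  69.] 1388 ((33.43872833251953, -13.187973022460938), (222.93350219726562, 155.14649963378906), 67.7073745727539)
grey [388. 187.] 5840 ((541.1626586914062, 102.52737426757812), (231.87673950195312, 131.61924743652344), 89.0343017578125)
grey [252. 389.] 821 ((704.07763671875, -306.6101379394531), (64.31353759765625, 95.05596923828125), 46.1465950012207)
side
blue [283. 191.] 169 ztop 0.018 xy 540.4 41.5 r 30.7
blue [425. 214.] 816 ztop 0.071 xy 787.6 -161.7 r 32.8
blue [320. 234.] 277 ztop 0.012 xy 586.8 -137.6 r 30.6
blue [256. 275.] 803 ztop 0.048 xy 447.9 -286.0 r 31.5
yellow [296. 123.] 326 [634.8 406.9  54.6]
   dir [-0.1800369  -0.98365986] 1.1948443800224435
yellow [276. 170.] 25 [540.3 171.2   8.2]
   dir [-0.03839739 -0.99926255] 0.07242994219213875
yellow [383. 190.] 614 [769.3   1.3  16.8]
   dir [-0.46393983 -0.88586672] 0.1611196390212858
grey [280. 184.] 1946 ((538.6903076171875, 99.2198486328125), (231.8528594970703, 129.89669799804688), 89.12517547607422)
grey [ 49. 233.] 1594 ((60.08753204345703, -11.534805297851562), (244.44578552246094, 106.57867431640625), 64.13711547851562)
```

View pics/crop0.png

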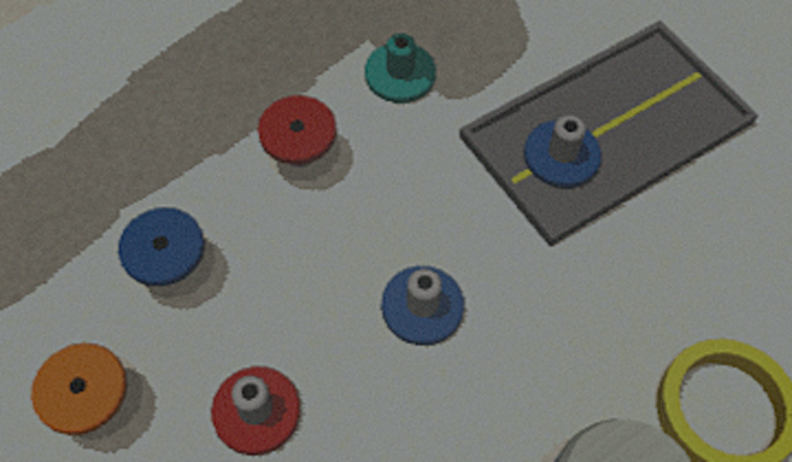

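View pics/side0.png

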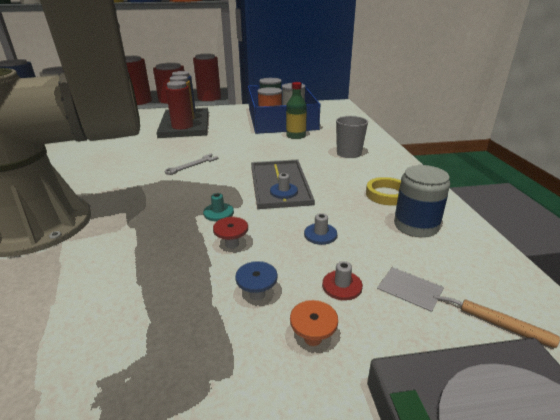

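The crop confirms the blue hub-down disc at crop (161,246) and the blue hub-up pulley at (424,300). The tray's free end is +y. I'll approach the hub-up pulley, turning the fingers so they close along world x.

```bash
python3 -m handwheel '[[500,-233,0,-1.19,1],[500,-233,0,-1.19,1],[500,-233,0,-1.19,1],[500,-233,0,-1.19,1],[500,-233,0,-1.19,1],[500,-233,0,-1.19,1],[500,-233,0,-1.19,1],[500,-233,0,-1.19,1]]'
```

```text
clock: 0.9
tcp_pos: [0.4862, -0.2448, 0.2076]
orientation: [-0.0, 0.708, 0.706, -0.0]
wrist_force: [-0.5, -0.4, 0.3]
finger_gap: 0.0858
grip_force: 0.0
```

```bash
python3 - <<'E'
from h import *
for n in ['scene','side']:
    c=dict(np.load(f'{n}0.npz')); P=pts(c)
    for nm,(u,v) in dict(up=((302,262) if n=='scene' else (321,222)),pk=((367,190) if n=='scene' else (283,181))).items():
        zt=.046 if nm=='up' else .052
        p=P[v-14:v+14,u-14:u+14].reshape(-1,3); q=p[abs(p[:,2]-zt)<.004]
        print(n,nm,len(q),(np.r_[q[:,:2].min(0)+q[:,:2].max(0)]*500).round(1),(q.mean(0)*1000).round(1))
E
```

```text
scene up 175 [ 590.5 -132.5] [ 591.1 -132.9   45.7]
scene pk 137 [544.2  47.4] [543.9  46.3  51.7]
side up 94 [ 587.8 -134.9] [ 587.2 -136.9   46.6]
side pk 58 [540.1  44.2] [539.9  42.6  52.6]
```

```bash
python3 -m handwheel '[[111,103,60,0,1],[111,103,60,0,1],[111,103,60,0,1],[111,103,60,0,1],[111,103,60,0,1],[111,103,60,0,1]]'
python3 - <<'E'
from m import *
c=grab('wrist'); cv2.imwrite('pics/w1.png',c['color']); np.savez('w1.npz',**c)
hsv,P,B=blobs(c)
for i,s,ce,mk in B:
    p=P[mk]; print(ce.round(),s[4],'z med',np.median(p[:,2]).round(4))
q=P[abs(P[...,2]-.046)<.003]; print(len(q), q.min(0)+q.max(0), q.mean(0))
print(sensors.get_state()['tcp_pos'])
E
```

```text
clock: 1.5
tcp_pos: [0.5887, -0.137, 0.1479]
orientation: [-0.0, 0.71, 0.704, -0.0]
wrist_force: [-0.5, -1.0, 1.1]
finger_gap: 0.0856
grip_force: 0.0
[221.   5.] 511 z med 0.0151
[280. 178.] 2260 z med 0.0091
[464. 196.] 1526 z med 0.0492
6331 [ 1.17488532 -0.30734485  0.09198503] [ 0.45839098 -0.12786442  0.04521452]
[ 0.5887557  -0.1376869   0.14845043]
```

View pics/w1.png

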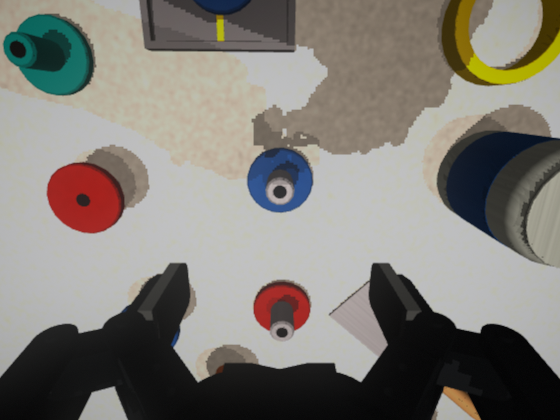

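The wrist view shows the blue hub-up pulley at (280,180), with its hub top at (280,191). The red pulley lies behind it at (281,310).

```bash
python3 - <<'E'
from m import *
c=dict(np.load('w1.npz')); P=pts(c)
print(ray(c,280,191,.046),ray(c,280,180,.010))
q=P[165:215,255:306].reshape(-1,3); q=q[abs(q[:,2]-.046)<.003]; print(len(q),(q.min(0)+q.max(0))/2,q.mean(0))
E
```

```text
[ 0.58918532 -0.1318138   0.046     ] [ 0.58923334 -0.13061129  0.01      ]
590 [ 0.58827238 -0.13260489  0.04537392] [ 0.58827203 -0.13215291  0.04497119]
```

```bash
python3 -m handwheel '[[5,0,40,0,1],[5,0,80,0,1],[5,0,110,0,1],[5,0,124,0,1],[5,0,130,0,1],[5,0,130,0,0.2],[5,0,130,0,0.2],[5,0,130,0,0.2]]' 60 && python3 -m handwheel '[[0,0,0,0,0.1],[0,0,0,0,0.1],[0,0,0,0,0.1],[0,0,0,0,0.1],[0,0,0,0,0.1]]' 60
```

```text
clock: 2.35
tcp_pos: [0.5904, -0.1324, 0.0196]
orientation: [0.001, 0.71, 0.704, 0.001]
wrist_force: [0.5, 0.6, -0.5]
finger_gap: 0.044
grip_force: 0.0
clock: 2.85
tcp_pos: [0.59, -0.1319, 0.0193]
orientation: [0.001, 0.71, 0.704, 0.0]
wrist_force: [-1.9, -0.2, 5.6]
finger_gap: 0.0205
grip_force: 58.6
```

```bash
python3 -m handwheel '[[0,0,-10,0,0.1],[0,0,-25,0,0.1],[0,0,-40,0,0.1],[0,0,-40,0,0.1]]'
python3 - <<'E'
from m import *
c=grab('side'); d=grab('wrist'); e=grab('scene')
im=np.hstack([cv2.resize(c['color'][150:290,240:410],(400,330)),cv2.resize(e['color'][180:300,230:375],(400,330))])
cv2.imwrite('pics/g1.png',np.vstack([im,np.hstack([cv2.resize(d['color'],(350,262)),np.zeros((262,450,3),np.uint8)])])[:600])
np.savez('w2.npz',**d);np.savez('side2.npz',**c)
E
```

```text
clock: 3.25
tcp_pos: [0.591, -0.132, 0.0605]
orientation: [0.002, 0.71, 0.704, 0.001]
wrist_force: [-0.3, 0.1, -1.6]
finger_gap: 0.0209
grip_force: 58.8
```

View pics/g1.png

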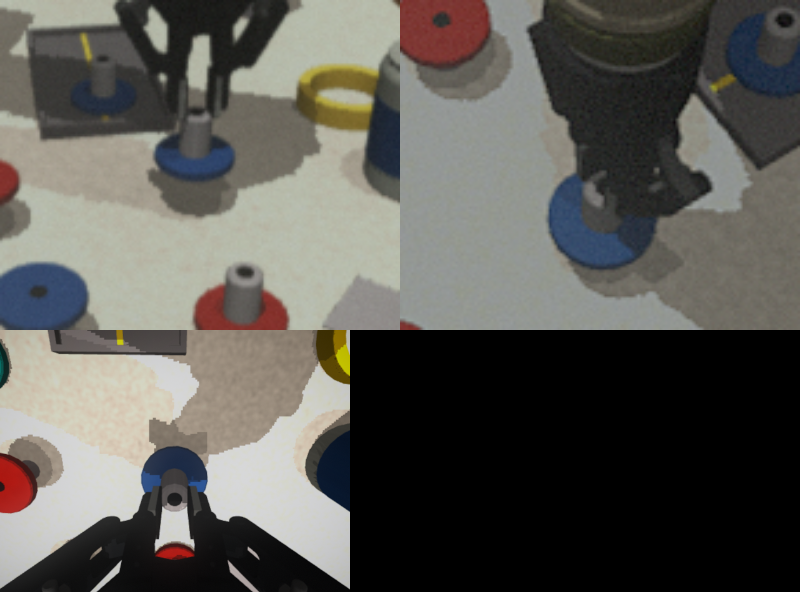

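The pulley is lifted, but the gap reads 20.5 mm instead of 26 mm. I'll measure where the hub sits relative to the TCP.

```bash
python3 - <<'E'
from m import *
d=dict(np.load('w2.npz')); P=pts(d); print(d['xyz'], sensors.get_state()['tcp_pos'])
print((R(d)).round(3))
print('hub ring', [ (P[v,280]*1000).round(1).tolist() for v in (225,230,250,262,266,272,278,284,290)])
for v in (240,255,270,285,300): print(v,[(u,*(P[v,u]*1000).round(0).astype(int).tolist()) for u in (225,235,245,255,262,298,306,315,325)])
hsv,_,B=blobs(d)
for i,s,ce,mk in B:
    p=P[mk]
    if abs(ce[0]-280)<40: print(ce,s,np.percentile(p,[2,50,98],axis=0))
c=dict(np.load('side2.npz')); hsv,P,B=blobs(c)
for i,s,ce,mk in B:
    p=P[mk]; print('side',ce,s,np.percentile(p,[2,50,98],axis=0).round(4).tolist())
E
```

```text
[ 0.5907311  -0.05147021  0.22417619] [ 0.5890251  -0.13135437  0.05749199]
[[ 1.    -0.01  -0.002]
 [-0.01  -0.95  -0.311]
 [ 0.001  0.311 -0.95 ]]
hub ring [[590.8, -120.2, 53.5], [590.8, -120.6, 59.9], [590.7, -121.2, 84.1], [590.6, -126.7, 86.0], [590.6, -129.3, 85.4], [590.6, -132.7, 85.4], [590.6, -136.0, 85.6], [590.5, -140.1, 84.6], [590.5, -144.2, 83.8]]
240 [(225, 557, -132, 47), (235, 563, -132, 48), (245, 569, -132, 48), (255, 575, -132, 49), (262, 581, -124, 65), (298, 601, -128, 58), (306, 607, -132, 49), (315, 612, -133, 48), (325, 618, -132, 49)]
255 [(225, 547, -167, -1), (235, 563, -142, 48), (245, 574, -121, 90), (255, 579, -120, 91), (262, 582, -124, 84), (298, 600, -125, 83), (306, 603, -121, 90), (315, 613, -143, 48), (325, 619, -143, 49)]
270 [(225, 546, -181, -1), (235, 570, -124, 98), (245, 576, -120, 105), (255, 580, -121, 103), (262, 582, -132, 85), (298, 600, -132, 85), (306, 602, -121, 104), (315, 606, -121, 104), (325, 611, -124, 98)]
285 [(225, 568, -124, 110), (235, 572, -125, 109), (245, 577, -120, 117), (255, 580, -128, 104), (262, 581, -141, 84), (2
[... 315 characters left out ...]
.90778831] [ 227  189  105   71 4327] [[ 0.56016235 -0.14265643  0.04702363]
 [ 0.59160501 -0.11916081  0.04871395]
 [ 0.61963554 -0.10130146  0.05008057]]
side [271.72885662  53.42323049] [ 242    0   65  132 5510] [[0.5152, 0.4776, 0.0177], [0.6088, 0.9501, 0.1918], [0.758, 0.9731, 0.3706]]
side [424.0309633  213.30963303] [404 199  41  29 872] [[0.7531, -0.1763, 0.0276], [0.7783, -0.1712, 0.0557], [0.8174, -0.1535, 0.0815]]
side [322.93774319 218.22957198] [307 212  32  13 257] [[0.5605, -0.1663, 0.0487], [0.586, -0.1519, 0.0525], [0.6173, -0.1299, 0.054]]
side [255.95081967 275.34930643] [237 262  39  27 793] [[0.4203, -0.315, 0.0461], [0.4475, -0.2897, 0.0475], [0.4755, -0.2592, 0.049]]
```

The hub is centred between the pads: hub centre (590.6,-133), bottom about 19 mm below the TCP. Next I carry it over to packed +112 mm along the line.

```bash
python3 -m handwheel '[[20,0,-40,0,0.1],[65,-10,-40,0,0.1],[115,-20,-40,0,0.1],[165,-30,-40,0,0.1],[215,-40,-40,0,0.1],[262,-50,-40,0,0.1],[292,-50,-40,0,0.1],[292,-50,-40,0,0.1]]'; python3 -m handwheel '[[0,0,0,0,0.1]]'
python3 - <<'E'
from m import *
d=grab('wrist'); np.savez('w3.npz',**d); P=pts(d)
p=P[240:300,255:306].reshape(-1,3); z=np.median(p[:,2]);s=sensors.get_state()
print(s['tcp_pos'],s['orientation'])
hsv,_,B=blobs(d)
for i,st,ce,mk in B:
    q=P[mk]; print(ce,st,np.percentile(q,[2,50,98],axis=0).round(4).tolist())
c=grab('scene'); hsv,P,B=blobs(c)
for i,st,ce,mk in B:
    q=P[mk]; print('scene',ce,np.percentile(q,[2,50,98],axis=0).round(4).tolist())
E
```

```text
clock: 4.2
tcp_pos: [0.5405, 0.1648, 0.0969]
orientation: [-0.001, 0.708, 0.706, -0.0]
wrist_force: [-0.1, -0.6, -2.0]
finger_gap: 0.0205
grip_force: 59.2
clock: 4.3
tcp_pos: [0.5412, 0.1614, 0.0969]
orientation: [-0.0, 0.71, 0.705, -0.001]
wrist_force: [0.5, -0.4, -2.5]
finger_gap: 0.0204
grip_force: 59.2
[0.54140964 0.16055876 0.09702323] [-2.27227093e-04  7.10143518e-01  7.04056444e-01 -8.09378293e-04]
[278.24091778 220.77459103] [ 226  187  106   73 4707] [[0.5107, 0.1509, 0.0817], [0.5405, 0.1747, 0.0864], [0.5703, 0.1926, 0.088]]
[278.58079169 310.43088903] [ 254  288   52   54 1541] [[0.5177, 0.0246, 0.0111], [0.5381, 0.0616, 0.015], [0.5614, 0.1535, 0.1509]]
scene [539.46115906  97.82860666] [[0.5177, 0.4785, 0.0077], [0.5707, 0.4814, 0.0651], [0.597, 0.4855, 0.0914]]
scene [414.10638298 151.56914894] [[0.5138, 0.128, 0.0845], [0.5439, 0.1435, 0.0878], [0.5729, 0.164, 0.0903]]
scene [363.75560538 201.51793722] [[0.5138, 0.0163, 0.0132], [0.5499, 0.0357, 0.0161], [0.5729, 0.0746, 0.0185]]
scene [182.35600425 241.15302869] [[0.4226, -0.3123, 0.0436], [0.4525, -0.2844, 0.0458], [0.4795, -0.2551, 0.0482]]
```

```bash
python3 -m handwheel '[[-1,1,30,0,0.1],[-1,1,55,0,0.1],[-1,1,62,0,0.1],[-1,1,66,0,0.1],[-1,1,68,0,0.1],[-1,1,69,0,0.1]]'; python3 -m handwheel '[[0,0,1,0,0.1]]'
```

```text
clock: 5.0
tcp_pos: [0.544, 0.1596, 0.0298]
orientation: [0.001, 0.711, 0.704, 0.001]
wrist_force: [0.1, 0.2, -1.6]
finger_gap: 0.0205
grip_force: 59.2
clock: 5.1
tcp_pos: [0.5439, 0.1599, 0.0289]
orientation: [0.001, 0.71, 0.704, 0.001]
wrist_force: [-0.0, -0.1, -1.6]
finger_gap: 0.0205
grip_force: 59.2
```

```bash
python3 -m handwheel '[[0,0,1,0,0.1],[0,0,2,0,0.1]]';  python3 -m handwheel '[[0,0,1,0,0.1],[0,0,1,0,0.1]]'; 
```

```text
clock: 5.3
tcp_pos: [0.5433, 0.16, 0.0263]
orientation: [0.0, 0.71, 0.704, 0.0]
wrist_force: [-0.3, -0.3, -2.7]
finger_gap: 0.0206
grip_force: 59.2
clock: 5.5
tcp_pos: [0.543, 0.1599, 0.0254]
orientation: [0.0, 0.71, 0.704, 0.0]
wrist_force: [-1.2, 0.3, 3.9]
finger_gap: 0.0206
grip_force: 60.2
```

Floor contact felt, so I release, rise and look.

```bash
python3 -m handwheel '[[0,0,0,0,0.6],[0,0,0,0,0.6],[0,0,0,0,0.6],[0,0,-15,0,0.6],[0,0,-60,0,0.8],[0,0,-105,0,1],[-30,0,-120,0,1],[-80,0,-120,0,1]]'
python3 - <<'E'
from m import *
c=grab('scene'); hsv,P,B=blobs(c); cv2.imwrite('pics/s3.png',c['color'])
for (a,b) in [((395,440),(130,185)),((345,390),(170,215))]:
    p=P[b[0]:b[1],a[0]:a[1]].reshape(-1,3); q=p[abs(p[:,2]-.052)<.003]; print(len(q),(q.min(0)+q.max(0))*500, q.mean(0)*1000)
E
```

```text
clock: 6.3
tcp_pos: [0.545, 0.0812, 0.1487]
orientation: [0.003, 0.709, 0.706, 0.003]
wrist_force: [0.9, -0.8, -0.1]
finger_gap: 0.0852
grip_force: 0.0
119 [544.28406891 158.35997823  51.82809009] [544.63443587 157.89548363  52.0095752 ]
128 [543.93294488  47.25576875  51.94796186] [543.88881946  46.66799876  52.06995764]
```

View pics/s3.png

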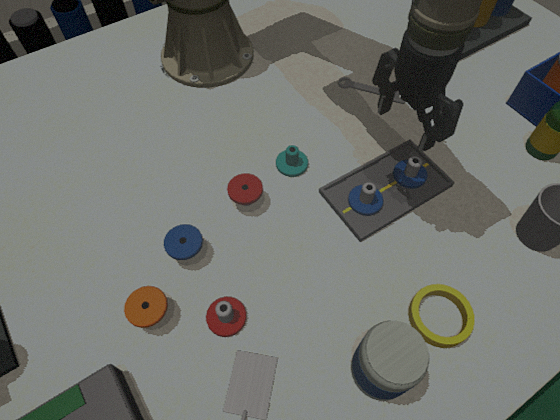

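The scene view shows the hub-up pulley standing at (411,173), 111 mm from the packed one, both upright. Now to the blue hub-down pulley at (183,241).

```bash
python3 -m handwheel '[[-365,-95,0,0,1],[-365,-95,0,0,1],[-365,-95,0,0,1],[-365,-95,0,0,1],[-365,-95,0,0,1],[-365,-95,0,0,1],[-365,-95,0,0,1],[-365,-95,0,0,1]]';python3 -m handwheel '[[0,0,0,0,1],[0,0,0,0,1]]'
python3 - <<'E'
from m import *
d=grab('wrist'); hsv,P,B=blobs(d); print(sensors.get_state()['tcp_pos'])
for i,st,ce,mk in B:
    q=P[mk]; zt=np.median(q[:,2]); q=q[abs(q[:,2]-zt)<.004]
    print(ce,st,zt,cv2.minEnclosingCircle((q[:,:2]*1000).astype(np.float32)), ray(d,*ce,.046))
cv2.imwrite('pics/w4.png',d['color'])
E
```

```text
clock: 7.15
tcp_pos: [0.4429, -0.2878, 0.1448]
orientation: [0.001, 0.711, 0.703, -0.0]
wrist_force: [-0.5, -0.1, -0.6]
finger_gap: 0.0854
grip_force: 0.0
clock: 7.35
tcp_pos: [0.4436, -0.2845, 0.1445]
orientation: [-0.0, 0.711, 0.703, 0.0]
wrist_force: [-0.2, 0.2, -0.4]
finger_gap: 0.0854
grip_force: 0.0
[ 0.44380368 -0.28365019  0.1445993 ]
[285.3706604 194.2586792] [ 249  159   73   71 3831] 0.04506109009808734 ((448.57080078125, -282.5032043457031), 32.29320526123047) [ 0.44875983 -0.28120469  0.046     ]
```

View pics/w4.png

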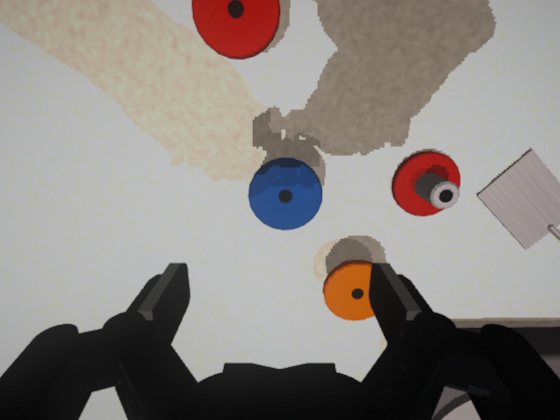

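The blue hub-down disc is at (285,194), centre (449,-282). The orange and red ones are clear of the fingers, so I descend and grip.

```bash
python3 -m handwheel '[[2,5,30,0,1],[2,5,60,0,1],[2,5,85,0,1],[2,5,105,0,1],[2,5,120,0,1],[2,5,128,0,1],[2,5,128,0,1],[2,5,128,0,0.6]]' 60; python3 -m handwheel '[[0,0,0,0,0.6],[0,0,0,0,0.6],[0,0,0,0,0.6]]'
```

```text
clock: 8.2
tcp_pos: [0.4496, -0.2819, 0.0175]
orientation: [0.0, 0.71, 0.704, 0.0]
wrist_force: [-0.4, -0.9, -0.5]
finger_gap: 0.0733
grip_force: 0.0
clock: 8.5
tcp_pos: [0.4471, -0.2829, 0.0193]
orientation: [-0.0, 0.711, 0.704, -0.002]
wrist_force: [-9.0, 1.2, 16.3]
finger_gap: 0.0512
grip_force: 8.3
```

The gap of 51 mm is below the 66 mm brim, so the pads are under it. I'll open, raise a little and check.

```bash
python3 -m handwheel '[[0,0,0,0,1],[0,0,0,0,1],[0,0,0,0,1],[0,0,0,0,1]]'
python3 - <<'E'
from m import *
d=grab('wrist'); hsv,P,B=blobs(d); print(sensors.get_state()['tcp_pos'])
for i,st,ce,mk in B:
    q=P[mk]; zt=np.median(q[:,2]); q=q[abs(q[:,2]-zt)<.004]
    print(ce,st,np.percentile(P[mk][:,2],[3,50,97]),cv2.minEnclosingCircle((q[:,:2]*1000).astype(np.float32)))
c=grab('side')
cv2.imwrite('pics/w5.png',np.hstack([cv2.resize(d['color'],(400,300)),cv2.resize(c['color'][190:310,190:350],(400,300))]))
E
```

```text
clock: 8.9
tcp_pos: [0.4492, -0.2824, 0.0169]
orientation: [0.0, 0.71, 0.704, 0.0]
wrist_force: [0.6, -1.1, -0.5]
finger_gap: 0.0855
grip_force: 0.0
[ 0.44908698 -0.28231609  0.01680965]
[278.82012221 266.73741286] [  214   207   130   119 11619] [0.04342399 0.04498698 0.0461028 ] ((448.61517333984375, -282.3613586425781), 32.571128845214844)
```

View pics/w5.png

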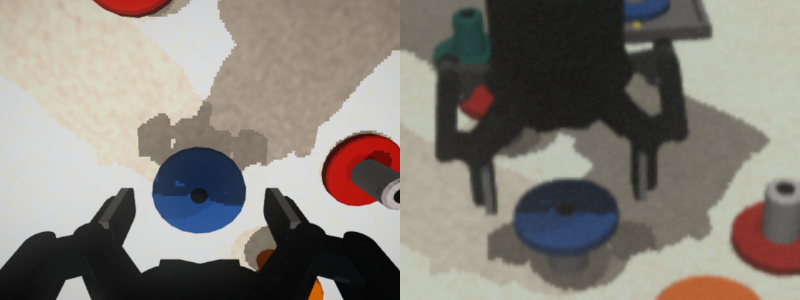

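The pulley is still upright and unmoved at wrist (200,190). I'll measure the actual fingertip height from depth.

```bash
python3 - <<'E'
from m import *
for n in ('side','wrist','scene'):
    c=grab(n); P=pts(c); hsv=cv2.cvtColor(c['color'],cv2.COLOR_BGR2HSV)
    for lo,hi in ((.385,.414),(.484,.513)):
        k=(P[...,0]>lo)&(P[...,0]<hi)&(P[...,1]>-.31)&(P[...,1]<-.255)&(P[...,2]>.008)&(hsv[...,2]<140)
        p=P[k]; print(n,len(p), np.percentile(p,[1,5,25,50],axis=0).round(3).tolist() if len(p) else '')
print(env.grip_point_offset)
E
```

```text
side 3193 [[0.386, -0.304, 0.066], [0.39, -0.301, 0.092], [0.397, -0.295, 0.157], [0.404, -0.292, 0.338]]
side 2264 [[0.484, -0.31, 0.063], [0.485, -0.307, 0.079], [0.49, -0.3, 0.142], [0.495, -0.294, 0.334]]
wrist 11031 [[0.385, -0.292, 0.057], [0.386, -0.289, 0.065], [0.389, -0.279, 0.09], [0.396, -0.273, 0.105]]
wrist 11187 [[0.485, -0.293, 0.057], [0.487, -0.29, 0.065], [0.492, -0.28, 0.09], [0.502, -0.274, 0.105]]
scene 0 
scene 10165 [[0.484, -0.309, 0.148], [0.485, -0.305, 0.187], [0.487, -0.295, 0.349], [0.495, -0.286, 0.409]]
0.0187
```

```bash
python3 - <<'E'
from m import *
c=grab('side'); P=pts(c); hsv=cv2.cvtColor(c['color'],cv2.COLOR_BGR2HSV)
for u0 in (224,226,228,286,287,289): print(u0,[(v,*(P[v,u0]*1000).astype(int).tolist(),int(hsv[v,u0,2])) for v in range(258,282,2)])
E
```

```text
224 [(258, 402, -293, 90, 74), (260, 401, -292, 86, 88), (262, 401, -292, 83, 89), (264, 401, -292, 79, 93), (266, 400, -293, 75, 90), (268, 400, -292, 71, 85), (270, 400, -293, 68, 85), (272, 399, -292, 64, 95), (274, 399, -293, 60, 112), (276, 395, -230, 3, 160), (278, 395, -234, 1, 174), (280, 395, -239, 2, 175)]
226 [(258, 404, -292, 90, 54), (260, 404, -291, 85, 56), (262, 404, -293, 83, 55), (264, 403, -292, 78, 58), (266, 403, -294, 76, 64), (268, 403, -293, 71, 77), (270, 402, -292, 67, 87), (272, 402, -292, 63, 84), (274, 402, -291, 59, 92), (276, 398, -230, 3, 155), (278, 398, -233, 0, 173), (280, 398, -238, 0, 171)]
228 [(258, 403, -178, 0, 163), (260, 403, -185, 1, 161), (262, 403, -190, 0, 164), (264, 403, -197, 2, 140), (266, 402, -202, 1, 110), (268, 405, -274, 55, 99), (270, 405, -281, 57, 97), (272, 405, -288, 59, 85), (274, 405, -292, 59, 82), (276, 402, -229, 1, 154), (278, 402, -235, 2, 166), (280, 402, -240, 2, 162)]
286 [(258, 494, -294, 80, 85), (260, 494, -293, 75, 87), (262, 494, -294, 72, 85), (264, 494, -293, 68, 89), (266, 494, -292, 63, 85), (268, 494, -293, 60, 87), (270, 504, -228, 1, 101), (272, 502, -236, 3, 119), (274, 502, -239, 0, 117), (276, 501, -245, 2, 121), (278, 500, -250, 1, 119), (280, 499, -255, 2, 94)]
287 [(258, 495, -294, 80, 84), (260, 495, -292, 75, 83), (262, 495, -294, 72, 83), (264, 495, -293, 67, 84), (266, 495, -294, 64, 86), (268, 495, -293, 60, 90), (270, 505, -228, 0, 104), (272, 504, -234, 1, 118), (274, 503, -241, 2, 120), (276, 503, -245, 1, 124), (278, 502, -251, 2, 114), (280, 501, -255, 1, 95)]
289 [(258, 499, -288, 75, 40), (260, 499, -289, 71, 41), (262, 499, -290, 68, 36), (264, 499, -288, 63, 45), (266, 511, -218, 0, 91), (268, 509, -226, 2, 114), (270, 509, -229, 0, 119), (272, 508, -235, 1, 122), (274, 507, -240, 1, 120), (276, 506, -246, 2, 116), (278, 505, -249, 0, 117), (280, 504, -256, 1, 113)]
```

The open fingertips are really at z≈57 mm while the TCP reads 17 mm, so the pads sit about 27 mm farther back than nominal. The first close pressed on top of the brim. I go 26 mm lower and grip.

```bash
python3 -m handwheel '[[0,0,8,0,1],[0,0,16,0,1],[0,0,22,0,1],[0,0,26,0,1],[0,0,26,0,1]]'; python3 -m handwheel '[[0,0,0,0,0.7],[0,0,0,0,0.7],[0,0,0,0,0.6],[0,0,0,0,0.6],[0,0,0,0,0.6]]' 60
```

```text
clock: 9.7
tcp_pos: [0.4484, -0.2818, -0.0101]
orientation: [-0.001, 0.71, 0.704, -0.0]
wrist_force: [-0.1, 0.4, 0.1]
finger_gap: 0.0851
grip_force: 0.0
clock: 10.2
tcp_pos: [0.4491, -0.2826, -0.0085]
orientation: [0.0, 0.71, 0.704, -0.0]
wrist_force: [-1.9, 0.3, 5.8]
finger_gap: 0.0637
grip_force: 65.9
```

Gripped at a gap of 63.7 mm. Lift and carry over.

```bash
python3 -m handwheel '[[0,0,-15,0,0.6],[0,0,-50,0,0.6],[10,0,-85,0,0.6],[50,10,-90,0,0.6],[95,22,-90,0,0.6],[140,33,-90,0,0.6],[185,44,-90,0,0.6],[230,55,-90,0,0.6]]'; python3 -m handwheel '[[45,11,0,0,0.6],[90,22,0,0,0.6],[130,32,0,0,0.6],[156,37,0,0,0.6],[156,37,0,0,0.6],[156,37,0,0,0.6]]'
python3 - <<'E'
from m import *
print(sensors.get_state()['tcp_pos'])
for n in ('wrist','scene','side'):
    d=grab(n); hsv,P,B=blobs(d); np.savez(n+'6.npz',**d)
    for i,st,ce,mk in B:
        q=P[mk]; print(n,ce.round(),st[4],np.percentile(q,[1,50,99],axis=0).round(3).tolist())
E
```

```text
clock: 11.0
tcp_pos: [0.506, -0.051, 0.0805]
orientation: [-0.0, 0.71, 0.704, 0.0]
wrist_force: [0.1, -0.4, -3.4]
finger_gap: 0.0637
grip_force: 67.1
clock: 11.6
tcp_pos: [0.5439, 0.1034, 0.0801]
orientation: [-0.0, 0.71, 0.705, -0.001]
wrist_force: [-0.1, -0.4, -3.5]
finger_gap: 0.0638
grip_force: 67.1
[0.54389602 0.10335638 0.08014159]
wrist [277. 133.] 4924 [[0.512, 0.129, 0.013], [0.543, 0.165, 0.015], [0.573, 0.19, 0.017]]
wrist [279. 295.] 16134 [[0.514, 0.074, 0.127], [0.544, 0.108, 0.134], [0.574, 0.135, 0.135]]
scene [541. 100.] 777 [[0.517, 0.478, 0.004], [0.574, 0.481, 0.061], [0.599, 0.486, 0.092]]
scene [395. 150.] 358 [[0.517, 0.07, 0.13], [0.543, 0.083, 0.135], [0.574, 0.096, 0.137]]
scene [364. 201.] 464 [[0.514, 0.015, 0.013], [0.55, 0.036, 0.016], [0.574, 0.076, 0.019]]
side [253.  49.] 1335 [[0.509, 0.647, 0.048], [0.547, 0.952, 0.197], [0.588, 0.987, 0.372]]
side [325.  51.] 5197 [[0.697, 0.478, -0.013], [0.854, 0.95, 0.184], [0.968, 0.96, 0.37]]
side [277. 123.] 207 [[0.431, -0.692, 0.014], [0.584, 0.481, 0.035], [0.612, 0.486, 0.422]]
side [283. 191.] 177 [[0.511, 0.014, 0.014], [0.536, 0.031, 0.018], [0.569, 0.065, 0.019]]
side [425. 213.] 816 [[0.754, -0.177, 0.027], [0.78, -0.171, 0.055], [0.819, -0.154, 0.082]]
```

The held pulley is centred at about (544,103), 56 mm and 54 mm from its neighbours. Its hub end is about 82 mm above the tray floor. Descend.

```bash
python3 -m handwheel '[[0,0,20,0,0.6],[0,0,40,0,0.6],[0,0,55,0,0.6],[0,0,65,0,0.6],[0,0,72,0,0.6],[0,0,76,0,0.6],[0,0,79,0,0.6],[0,0,80,0,0.6]]'; python3 -m handwheel '[[0,0,1,0,0.6],[0,0,1,0,0.6]]';python3 -m handwheel '[[0,0,1,0,0.6],[0,0,1,0,0.6]]'
```

```text
clock: 12.55
tcp_pos: [0.5448, 0.1028, 0.0011]
orientation: [0.0, 0.71, 0.704, 0.0]
wrist_force: [0.4, -0.6, -2.7]
finger_gap: 0.0636
grip_force: 67.1
clock: 12.75
tcp_pos: [0.5447, 0.1029, 0.0002]
orientation: [0.0, 0.71, 0.704, 0.0]
wrist_force: [-0.4, -0.7, -2.1]
finger_gap: 0.0639
grip_force: 67.1
clock: 12.95
tcp_pos: [0.5445, 0.1029, -0.001]
orientation: [0.0, 0.71, 0.704, 0.0]
wrist_force: [0.2, 0.4, -2.7]
finger_gap: 0.0638
grip_force: 67.1
```

```bash
python3 -m handwheel '[[0,0,1,0,0.6],[0,0,1,0,0.6]]';python3 -m handwheel '[[0,0,1,0,0.6],[0,0,1,0,0.6]]'
```

```text
clock: 13.15
tcp_pos: [0.5444, 0.1028, -0.0022]
orientation: [0.0, 0.71, 0.704, -0.0]
wrist_force: [0.0, 0.2, -1.9]
finger_gap: 0.0637
grip_force: 67.1
clock: 13.35
tcp_pos: [0.5445, 0.1029, -0.0024]
orientation: [0.0, 0.71, 0.704, 0.0]
wrist_force: [-1.8, 0.5, 3.6]
finger_gap: 0.0637
grip_force: 67.6
```

Floor contact. Release, rise and check.

```bash
python3 -m handwheel '[[0,0,0,0,0.85],[0,0,0,0,1],[0,0,0,0,1],[0,0,0,0,1],[0,0,-15,0,1],[0,0,-50,0,1],[0,0,-100,0,1],[-30,0,-130,0,1]]'; python3 -m handwheel '[[-150,0,0,0,1],[-150,0,0,0,1],[-150,0,0,0,1],[-150,0,0,0,1]]'
python3 - <<'E'
from m import *
d=grab('scene'); w=grab('wrist')
cv2.imwrite('pics/f.png',np.hstack([cv2.resize(d['color'][120:260,300:480],(450,350)),cv2.resize(w['color'],(350,350))]))
for n,c in (('scene',d),('wrist',w)):
    hsv,P,B=blobs(c)
    for i,st,ce,mk in B:
        q=P[mk]; print(n,ce.round(),st[4],np.percentile(q,[1,50,99],axis=0).round(4).tolist())
        q=q[abs(q[:,2]-.052)<.004]
        if len(q)>100: print('  top',cv2.minEnclosingCircle((q[:,:2]*1000).astype(np.float32)),np.linalg.lstsq(np.c_[q[:,:2],np.ones(len(q))],q[:,2],rcond=None)[0])
E
```

```text
clock: 14.15
tcp_pos: [0.5454, 0.0748, 0.1301]
orientation: [0.001, 0.709, 0.705, 0.002]
wrist_force: [2.6, 0.2, 0.8]
finger_gap: 0.0849
grip_force: 0.0
clock: 14.55
tcp_pos: [0.5433, -0.0829, 0.1271]
orientation: [0.001, 0.713, 0.701, -0.0]
wrist_force: [-0.2, 0.8, 0.6]
finger_gap: 0.0855
grip_force: 0.0
scene [540.  98.] 807 [[0.5179, 0.4781, 0.0064], [0.5714, 0.4815, 0.0634], [0.5978, 0.4857, 0.0915]]
scene [385. 175.] 189 [[0.5157, 0.0705, 0.0495], [0.5382, 0.0911, 0.0521], [0.5568, 0.1149, 0.0544]]
  top ((537.61083984375, 94.80083465576172), 29.938472747802734) [0.01373039 0.00748722 0.04406748]
scene [419. 178.] 159 [[0.5475, 0.1417, 0.0133], [0.5651, 0.1621, 0.0163], [0.576, 0.1873, 0.0194]]
scene [359. 206.] 184 [[0.5329, -0.1211, 0.0094], [0.5501, 0.0258, 0.016], [0.6526, 0.0406, 0.2933]]
wrist [275.  42.] 4194 [[0.511, 0.0162, 0.0132], [0.5419, 0.0433, 0.0152], [0.5724, 0.0737, 0.0175]]
wrist [508. 267.] 212 [[0.7467, -0.1569, 0.0252], [0.7495, -0.1454, 0.0369], [0.7559, -0.1388, 0.0578]]
```

View pics/f.png

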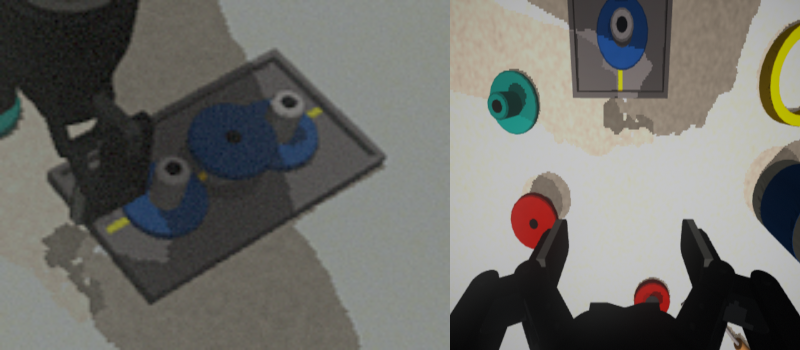

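The view shows hub up (173,168), hub down (233,135) and hub up (289,102) in one evenly spaced row. The middle top lies level at z≈52 mm and the gripper is clear. Handing in.

```bash
python3 -c "
from workcell import workorder
print(workorder.hand_in())"
```

```text
the job is handed in; nothing more can be done
None
```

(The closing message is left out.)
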